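# Lock down the bench torch with its quick-release clamp

## Task

The torch on the glass-bead bench is held by a strap clamp with a wing nut and a cam lever, and the nut is still too loose. With the lever still standing open, turn the torch clamp's wing nut clockwise (seen from above, less than a quarter turn) until its wings stand square across the strap, where the lever will meet firm resistance halfway down. Then press that lever all the way down until it lies level, fully shut, and let go.

Things in the scene. Friction and masses are not known exactly. Their poses are not given: they have to be found in the camera images.
- nut (a joint): wing nut of the torch clamp, rad, grows turned clockwise from above. Starts at 0 to 0.6; stiff (0.28 N m), stays where left. At 1.3 its wings are square across the strap and the lever bites at half its swing: the right setting. Less is too loose, more too tight.
- nut_grip (a point): on the steel wing nut's vertical axis, 75 mm above the table: the height to grip. Wings: one upright bar 50 mm long (point x), 12 mm thick (point y), from 52 to 84 mm above the table. Below it: flange 32 mm across (42 to 50 mm), then the strap, 32 mm wide. Torch column (torch 185 mm tall) 146 mm from the axis along the strap; lever hinge 75 mm the other way.
- lever (a joint): cam lever of the torch clamp, rad: 0 open (63 deg above level, leaning away from the nut), 1.1 shut at its stop (level, pointing away from the nut in line with the strap). Starts at 0 to 0.2. With the nut set it swings freely to about 0.55, then resists firmly, up to about 10 N at the tip, easing towards its stop. It stays wherever it is left.
- lever_tip (a point): on the steel lever's upper face (the side to press), 95 mm along it from the hinge axis and 5 mm above its mid-plane. Lever 99 mm long from the hinge, end paddle 26 mm wide, 10 mm thick. Its -y points from hinge to tip, z out of the upper face, x along the level hinge axis, which is 36 mm above the table; shut, the upper face is 41 mm above it.

How it is judged:
By the outcome, as a careful person would: the job done as asked, in the order asked, and still so for the second after the job is handed in, with the robot touching nothing.
It also fails if it takes over 48 s, if anything falls off the work surface, if the arm or the gripper's body presses on something with over 40 N, if the wrist force passes 120 N, or if a joint passes its speed limit or range.

## Robot

A 6-joint arm with a two-finger parallel gripper is mounted at the origin on the work surface. World frame = base frame: x ahead of the robot, y to its left, z up, the work surface at z = 0. Lengths are in m, angles in rad, forces in N, time in s.
With the tool pointing down it reaches from about 0.35 to 0.85 m from the base axis. Payload 8.1 kg.
Tool frame: the origin (TCP) lies midway between the tips of the shut fingers; the grasp point (between the pads) lies 19 mm behind it (manip.tcp_to_grasp is the distance from the TCP to the grasp point, in m); x points along the fingers, y is the direction in which the jaws open and shut, and the axes are right-handed (so a half turn about x gives the same grasp; the last joint's range is limited). The gripper opens to 85 mm and grips with 20 to 120 N. Pads are 22 mm wide; open, the fingers measure 114 mm over their backs; the gripper's body (76 mm by 85 mm) begins 54 mm behind the grasp point. The pads swing forward as they close: fully open they stand 13 mm farther back than shut.
Start: joints at [1.052, 0.13, 1.488, -0, 1.523, -0.085], TCP at [0.252, 0.544, 0.231] pointing down, gripper open.
Joint ranges: [-2.96, 2.96], [-0.89, 2.26], [0.02, 2.5], [-1.34, 4.48], [0, 2.73], [-2.66, 2.66]. Speed limits (rad/s): [2.39, 2.39, 2.79, 3.14, 3.14, 3.14].

## Interface

Orientations are given as a unit quaternion [w, x, y, z].
In Python, from bench import manip gives the robot as it stands.
- The arm moves only by the tool servo_tool, never from a script. Its argument "increments" is a list of rows, each a list of 3 entries, a list of its own where there are three numbers: the shift along the world's x, y, z in mm, then the turn, a rotation vector about the world's x, y, z in rad, then the gripper's target within -1 to 1 (shut at 1, half-way at 0, fully open at -1). A call has exactly 5 rows; each row is the pose to reach, as a shift and turn from the pose commanded when the call began; what a row does not reach only later rows make up. A row lasts 1/8 s, in which the tool goes at most 62.5 mm and 10.7 degrees, less where a joint would pass 70% of its speed; a pose out of reach is approached as far as the arm can. A call with a gripper value outside its range is refused whole. The fingers move at their own pace and stop on an object; "grip_force" is the grip in N (left out, the last holds). Time passes only in rows, so rows that repeat a pose let the fingers close, or fill a call up. It gives the time, the measured TCP pose, the force and the opening at its end, in the units of the state.
- manip.state(): the state, without advancing time (a new reading comes with each control period).
- manip.capture(name): name is "scene" or "top"; returns the picture (420x560x3 uint8, red, green, blue); there is no depth.
- manip.get_calibration(name): a dict with "intrinsics" (3x3 intrinsics, pixels), "k1" (the pictures are not rectified: a ray, as slopes to the right and down, at radius r is drawn at 1 + k1 r^2 times it, then the intrinsics apply), "cam_to_world" (4x4, takes a point from camera to world coordinates). Camera axes: x right, y up, looking along -z (the intrinsics and any distortion apply to the point x, -y, -z); pixel columns grow to the right and rows downward; lengths in m; the calibration is good to about 2 mm. A picture is of the moment at which its call begins. get_calibration takes no time and is no camera call.
- manip.job_done(): hands the job in, once; it reports no verdict.
The state is a dict: "clock": time; "qpos": joint angles; "dq": joint speeds; "joint_efforts": joint torques, N m; "position": TCP position; "orientation": TCP orientation; "contact_force": force on the tool from outside, world axes, zero at the start; "wrist_torque": the same for the moment, N m; "opening": finger opening in m.
Only numpy, scipy, OpenCV 4.12 (cv2) and the standard library are available. Lean on these libraries where they do the work, as an engineer would, in place of code of your own. Each camera call takes 0.05 s, during which the arm holds its last target. There are 200 camera calls.

## Working session

There is one attempt and no reset: what is moved stays moved. The work goes in short steps, Python scripts to look and compute and a tool call to move; the robot and the scene stay as the last step left them, time stands still between calls to the robot, and variables do not carry over. Pictures are saved under pics/ and viewed, about 8 in all and at most 12, crops included, and the job is handed in when it is done.

Besides the shell and the picture viewer there is one more tool, called after "Request:" as name(argument=value, ...), one argument or row to a line, values as JSON. servo_tool: Moves the arm, as the interface text tells. Its arguments: {"type":"object","properties":{"increments":{"type":"array","items":{"type":"array"}},"grip_force":{"type":"number"}},"required":["increments"]}

```bash
mkdir -p pics; ls; cat > h.py <<'E'
import numpy as np, cv2
from bench import manip
def ray(name,u,v):
    c=manip.get_calibration(name);K=np.array(c["intrinsics"]);T=np.array(c["cam_to_world"])
    D=np.array([c["k1"],0,0,0,0],float)
    p=cv2.undistortPointsIter(np.array([[[u,v]]],float),K,D,None,None,(3,50,1e-9))[0,0]
    return T[:3,3],T[:3,:3]@np.array([p[0],-p[1],-1])
def onz(name,u,v,z):
    o,d=ray(name,u,v);return o+d*(z-o[2])/d[2]
def proj(name,P):
    c=manip.get_calibration(name);K=np.array(c["intrinsics"]);T=np.array(c["cam_to_world"])
    q=T[:3,:3].T@(np.array(P)-T[:3,3]);x=q[0]/-q[2];y=-q[1]/-q[2];s=1+c["k1"]*(x*x+y*y)
    return (K@[x*s,y*s,1])[:2]
def save(name,f,crop=None,k=1):
    im=manip.capture(name)
    if crop: a,b,c,d=crop; im=im[b:d,a:c]
    cv2.imwrite("pics/"+f,cv2.resize(im[:,:,::-1],None,fx=k,fy=k,interpolation=cv2.INTER_CUBIC))
E
python3 - <<'E'
from h import *
save("top","t0.png");save("scene","s0.png")
for n in("top","scene"):
    c=manip.get_calibration(n);print(c)
print(manip.state())
E
```

```text
pics
{'intrinsics': array([[404.92925248,   0.        , 283.25532862],
       [  0.        , 404.92925248, 207.39637437],
       [  0.        ,   0.        ,   1.        ]]), 'k1': -0.09983270017218858, 'cam_to_world': array([[ 0.0192238 ,  0.99961167, -0.02017294,  0.53457154],
       [-0.9997723 ,  0.01940599,  0.00887483,  0.01430855],
       [ 0.00926286,  0.01999774,  0.99975712,  0.75407404],
       [ 0.        ,  0.        ,  0.        ,  1.        ]])}
{'intrinsics': array([[500.97626303,   0.        , 275.72169559],
       [  0.        , 500.97626303, 209.47129314],
       [  0.        ,   0.        ,   1.        ]]), 'k1': 0.059111941545347255, 'cam_to_world': array([[ 0.67827137, -0.61170915,  0.40713618,  0.81244041],
       [ 0.73465172,  0.57607244, -0.35836767, -0.21769381],
       [-0.01532315,  0.54217383,  0.84012662,  0.67104587],
       [ 0.        ,  0.        ,  0.        ,  1.        ]])}
{'clock': 0.1, 'qpos': array([ 1.05155621e+00,  1.31120298e-01,  1.48917694e+00,  3.71259109e-06,
        1.52297705e+00, -8.53939883e-02]), 'dq': array([ 0.00051076, -0.00153408, -0.00252876,  0.00138637,  0.00094321,
        0.00011683]), 'joint_efforts': array([ 2.87413604e-04, -5.70961046e+01, -5.01934254e+01, -2.94376532e-04,
        8.27624666e-03, -2.08060368e-05]), 'position': array([0.25194893, 0.54399709, 0.23032501]), 'orientation': array([ 0.69035672,  0.15162045,  0.69071325, -0.15275484]), 'contact_force': array([ 0.44397438,  0.51779995, -0.55053723]), 'wrist_torque': array([ 0.05046352, -0.08015425,  0.04954495]), 'opening': 0.08587667311675641}
```

View pics/t0.png

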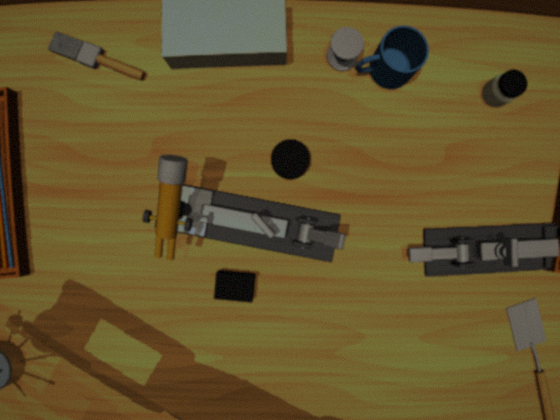

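View pics/s0.png

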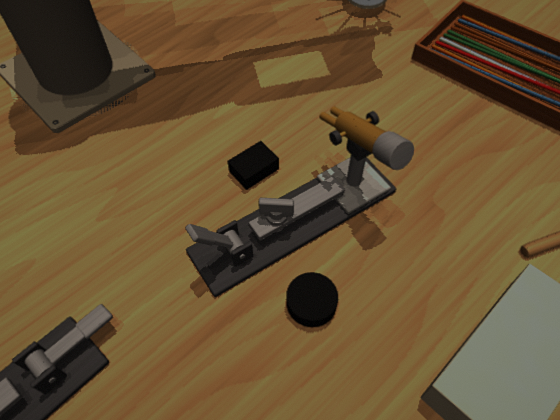

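The top view shows the torch clamp at the centre: nut at about (265,224), lever hinge at (303,231), tip at about (343,240). There is a second, decoy clamp at the right. I'll zoom in next.

```bash
python3 - <<'E'
from h import *
a=manip.capture("top")[180:270,180:360];b=manip.capture("scene")[150:300,170:410]
a=cv2.resize(a,(800,400),interpolation=cv2.INTER_CUBIC);b=cv2.resize(b,(800,500),interpolation=cv2.INTER_CUBIC)
f=lambda i:np.clip(255*(i/255.)**.6,0,255).astype(np.uint8)
cv2.imwrite("pics/t1.png",f(a)[:,:,::-1]);cv2.imwrite("pics/s1.png",f(b)[:,:,::-1])
E
```

```text
(no output)
```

View pics/t1.png

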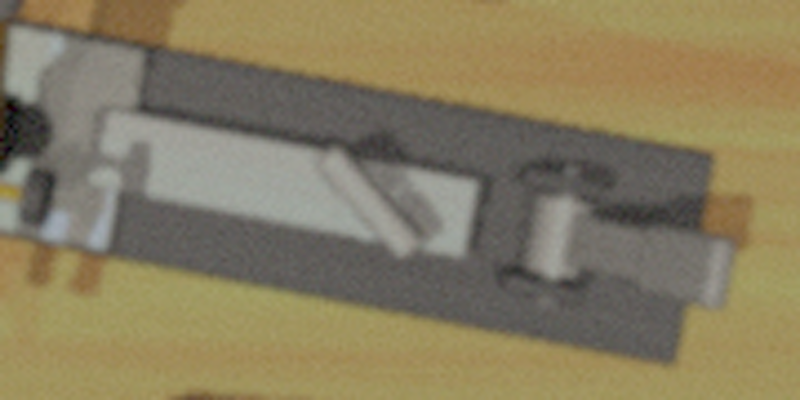

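View pics/s1.png

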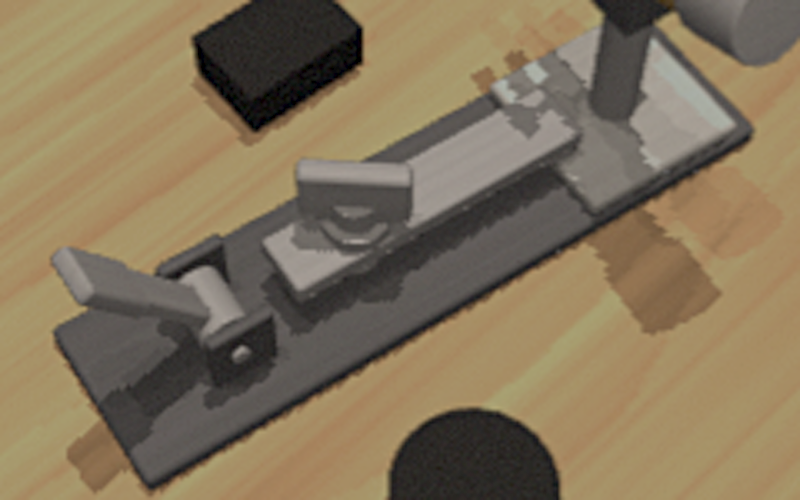

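```bash
python3 - <<'E'
from h import *
T=lambda x,y,z:onz("top",180+(x+.5)/4.444-.5,180+(y+.5)/4.444-.5,z)
S=lambda x,y,z:onz("scene",170+(x+.5)/3.333-.5,150+(y+.5)/3.333-.5,z)
m=lambda v:np.round(v*1000,1)
a,b=T(335,153,.084),T(406,249,.084)
print("nut",m(a),m(b),m((a+b)/2),np.linalg.norm(a-b),np.degrees(np.arctan2(*(b-a)[1::-1])))
# scene: top-face corners approx
print("nut scene",m((S(302,163,.084)+S(411,173,.084))/2))
for p,q,z in(((145,48),(712,155),.012),((115,250),(675,362),.012),((105,112),(490,180),.042),((115,197),(470,252),.042)):
    p,q=T(*p,z),T(*q,z);print(m(p),m(q),np.degrees(np.arctan2(*(q-p)[1::-1])))
print("barrel",m(T(553,236,.045)))
# lever tip paddle end edge: triangulate (t: end top edge mid) 
def tri(p,q):
    o1,d1=ray("top",180+(p[0]+.5)/4.444-.5,180+(p[1]+.5)/4.444-.5);o2,d2=ray("scene",170+(q[0]+.5)/3.333-.5,150+(q[1]+.5)/3.333-.5)
    s=np.linalg.lstsq(np.c_[d1,-d2],o2-o1,rcond=None)[0];x,y=o1+d1*s[0],o2+d2*s[1];print(m((x+y)/2),"gap",m(np.linalg.norm(x-y)))
tri((729,238),(65,250));tri((718,305),(92,300));
E
```

```text
nut [536.2  54.9  84. ] [501.   27.8  84. ] [518.6  41.3  84. ] 0.04443802745565143 -142.376778133569
nut scene [517.1  44.3  84. ]
[578.2 138.8  12. ] [538.5 -96.5  12. ] -99.57588478520897
[494.5 149.4  12. ] [452.7 -82.7  12. ] -100.21183261688586
[550.8 149.1  42. ] [526.8  -4.1  42. ] -98.88703160978095
[517.1 144.4  42. ] [498.2   3.3  42. ] -97.65319580298475
barrel [505.2 -29.3  45. ]
[507.8 -84.8 152.4] gap 7.4
[487.2 -82.8  86.7] gap 14.9
```

Request:
servo_tool(
  increments=[
    [[10,-20,50],[0,0,0.1],0],
    [[40,-70,80],[0,0,0.27],0],
    [[70,-125,80],[0,0,0.44],0],
    [[100,-180,80],[0,0,0.6],0],
    [[130,-235,80],[0,0,0.76],0],
  ],
  grip_force=60,
)

```text
clock: 0.82
position: [0.3796, 0.3138, 0.3114]
orientation: [0.698, -0.114, 0.698, 0.115]
contact_force: [0.6, -0.6, 1.0]
opening: 0.0422
```

Request:
servo_tool(
  increments=[
    [[25,-53,0],[0,0,0.1],0],
    [[55,-107,0],[0,0,0.2],0],
    [[82,-160,0],[0,0,0.33],0],
    [[110,-214,0],[0,0,0.33],0],
    [[136,-267,-30],[0,0,0.33],0],
  ],
)

```text
clock: 1.45
position: [0.5156, 0.0495, 0.2852]
orientation: [0.672, -0.226, 0.668, 0.225]
contact_force: [0.6, -0.1, 0.1]
opening: 0.0424
```

Request:
servo_tool(
  increments=[
    [[0,0,-40],[0,0,0],0],
    [[0,0,-90],[0,0,0],0],
    [[0,0,-140],[0,0,0],0],
    [[0,0,-170],[0,0,0],0],
    [[0,0,-170],[0,0,0],0],
  ],
)

```text
clock: 2.08
position: [0.511, 0.0515, 0.11]
orientation: [0.668, -0.225, 0.672, 0.226]
contact_force: [0.0, 0.1, -0.1]
opening: 0.0425
```

```bash
python3 - <<'E'
from h import *
b=manip.capture("scene")[90:300,150:430]
b=cv2.resize(b,(800,600),interpolation=cv2.INTER_CUBIC)
cv2.imwrite("pics/s2.png",np.clip(255*(b/255.)**.6,0,255).astype(np.uint8)[:,:,::-1])
s=manip.state();print(s["position"],s["orientation"],s["opening"])
print(proj("scene",s["position"]),proj("scene",[.518,.042,.084]))
E
```

```text
[0.51271625 0.0515137  0.11241283] [ 0.66932639 -0.22545049  0.67090434  0.22596819] 0.042357519900991444
[277.93583564 183.5738359 ] [275.7709332  201.35959129]
```

View pics/s2.png

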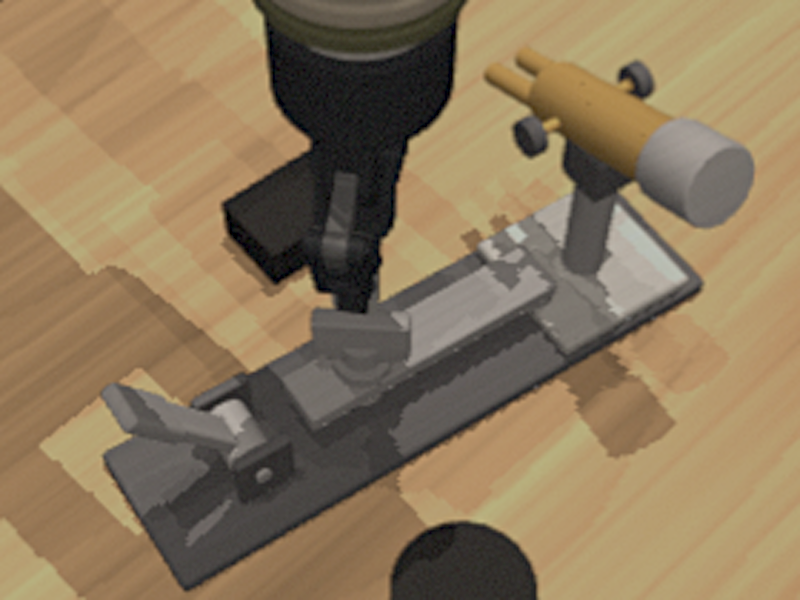

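Request:
servo_tool(
  increments=[
    [[5,-9,0],[0,0,0],0],
    [[5,-9,0],[0,0,0],0],
    [[5,-9,-25],[0,0,0],0],
    [[5,-9,-52],[0,0,0],0],
    [[5,-9,-54],[0,0,0],0],
  ],
)

```text
clock: 2.75
position: [0.5174, 0.0424, 0.0579]
orientation: [0.669, -0.225, 0.671, 0.226]
contact_force: [0.2, 1.0, -0.3]
opening: 0.0429
```

Request:
servo_tool(
  increments=[
    [[0,0,0],[0,0,0],1],
    [[0,0,0],[0,0,0],1],
    [[0,0,0],[0,0,0],1],
    [[0,0,0],[0,0,0],1],
    [[0,0,0],[0,0,0],1],
  ],
  grip_force=60,
)

```text
clock: 3.38
position: [0.5195, 0.0426, 0.0607]
orientation: [0.671, -0.226, 0.669, 0.226]
contact_force: [-2.8, 0.9, 5.6]
opening: 0.0167
```

Request:
servo_tool(
  increments=[
    [[0,0,0],[0,0,0],1],
    [[0,0,0],[0,0,0],1],
    [[0,0,0],[0,0,0],1],
    [[0,0,0],[0,0,0],1],
    [[0,0,0],[0,0,0],1],
  ],
)

```text
clock: 4.0
position: [0.5196, 0.0426, 0.0608]
orientation: [0.671, -0.226, 0.669, 0.225]
contact_force: [-3.7, 0.2, 6.7]
opening: 0.0171
```

```bash
python3 - <<'E'
from h import *
b=manip.capture("scene")[90:300,150:430]
b=cv2.resize(b,(800,600),interpolation=cv2.INTER_CUBIC)
cv2.imwrite("pics/s3.png",np.clip(255*(b/255.)**.6,0,255).astype(np.uint8)[:,:,::-1])
s=manip.state();print(s["position"],s["orientation"],s["opening"],s["contact_force"],s["wrist_torque"])
E
```

```text
[0.51955306 0.0425893  0.06078184] [ 0.67083218 -0.22598728  0.66937362  0.22550586] 0.017332617922438127 [-3.14820608  0.31911404  7.58065552] [0.05855558 0.5311724  0.02063922]
```

View pics/s3.png

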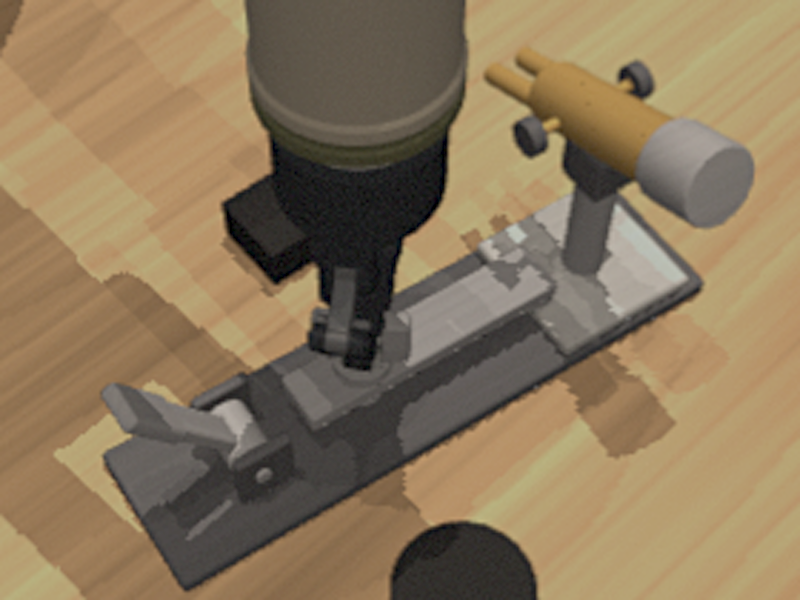

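Request:
servo_tool(
  increments=[
    [[0,0,2],[0,0,-0.08],1],
    [[0,0,2],[0,0,-0.16],1],
    [[0,0,2],[0,0,-0.24],1],
    [[0,0,2],[0,0,-0.32],1],
    [[0,0,2],[0,0,-0.4],1],
  ],
  grip_force=80,
)

```text
clock: 4.68
position: [0.5196, 0.0421, 0.0612]
orientation: [0.703, -0.088, 0.701, 0.087]
contact_force: [6.3, -1.5, -9.1]
opening: 0.0155
```

```bash
cat > st.py <<'E'
from h import *
s=manip.state();w,x,y,z=s["orientation"]
print("t",s["clock"],s["position"].round(4),"F",s["contact_force"].round(1),"M",s["wrist_torque"].round(2),"op",round(s["opening"],4),"jawyaw",np.degrees(np.arctan2(1-2*(x*x+z*z),2*(x*y-w*z))).round(2),"xdir",np.round([1-2*(y*y+z*z),2*(x*y+w*z),2*(x*z-w*y)],3))
E
python3 st.py
```

```text
t 4.675 [0.5196 0.0421 0.0612] F [ 6.3 -1.5 -9.1] M [-0.29 -1.06  0.33] op 0.0155 jawyaw 104.18 xdir [ 0.002 -0.001 -1.   ]
```

Request:
servo_tool(
  increments=[
    [[0,0,-1],[0,0,-0.1],1],
    [[0,0,-1],[0,0,-0.2],1],
    [[0,0,-1],[0,0,-0.3],1],
    [[0,0,-1],[0,0,-0.42],1],
    [[0,0,-1],[0,0,-0.42],1],
  ],
)

```text
clock: 5.3
position: [0.5197, 0.0416, 0.0611]
orientation: [0.705, 0.06, 0.704, -0.06]
contact_force: [2.5, -5.6, -0.6]
opening: 0.0155
```

```bash
python3 st.py
```

```text
t 5.3 [0.5197 0.0416 0.0611] F [ 2.5 -5.6 -0.6] M [-0.97 -0.25  0.06] op 0.0155 jawyaw 80.26 xdir [ 0.003 -0.002 -1.   ]
```

Request:
servo_tool(
  increments=[
    [[0,0,0],[0,0,0],0],
    [[0,0,0],[0,0,0],0],
    [[0,0,0],[0,0,0],0],
    [[0,0,30],[0,0,0],0],
    [[0,0,80],[0,0,0],0],
  ],
)

```text
clock: 5.92
position: [0.5166, 0.0427, 0.1387]
orientation: [0.703, 0.06, 0.706, -0.06]
contact_force: [1.6, -0.4, 0.4]
opening: 0.0425
```

Request:
servo_tool(
  increments=[
    [[0,0,50],[0,0,0],1],
    [[-40,0,100],[0,0,0],1],
    [[-90,-20,120],[0,0,0],1],
    [[-140,-40,120],[0,0,0],1],
    [[-160,-50,120],[0,0,0],1],
  ],
)

```text
clock: 6.55
position: [0.3571, -0.0078, 0.2606]
orientation: [0.705, 0.06, 0.704, -0.06]
contact_force: [0.6, -0.8, 0.4]
opening: 0.0002
```

```bash
python3 - <<'E'
from h import *
f=lambda i:np.clip(255*(i/255.)**.6,0,255).astype(np.uint8)
a=np.mean([manip.capture("top") for _ in range(4)],0).astype(np.uint8)[180:270,180:360]
b=manip.capture("scene")[160:290,190:350]
a=cv2.resize(a,(600,300),interpolation=cv2.INTER_CUBIC);b=cv2.resize(b,(369,300),interpolation=cv2.INTER_CUBIC)
a=cv2.resize(a,(800,400));cv2.imwrite("pics/t4.png",f(a)[:,:,::-1]);cv2.imwrite("pics/s4.png",f(b)[:,:,::-1])
E
python3 st.py
```

```text
t 6.8 [ 0.3591 -0.0073  0.2602] F [ 0.2 -0.  -0.6] M [ 0.01 -0.01  0.01] op -0.0002 jawyaw 80.25 xdir [ 0.001  0.    -1.   ]
```

View pics/t4.png

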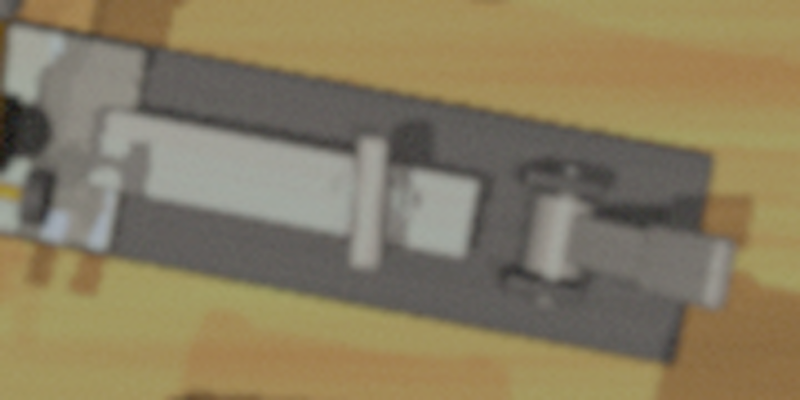

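The bar now runs from (376,137) to (364,268), a little short of square. I'll measure it with line fits.

```bash
cat > ang.py <<'E'
from h import *
A=np.mean([manip.capture("top") for _ in range(8)],0)
g=cv2.GaussianBlur(A.mean(2).astype(np.float32),(0,0),.7)
def edge(p0,p1,sgn,half,n=40,z=.012):  # t1-crop coords; strongest edge along normal
    q=lambda p:np.array([180+(p[0]+.5)/4.444-.5,180+(p[1]+.5)/4.444-.5])
    a,b=q(p0),q(p1);d=(b-a)/np.linalg.norm(b-a);nn=np.array([-d[1],d[0]])
    pts=[];s=np.arange(-half,half+.01,.1)
    for t in np.linspace(0,1,n):
        P=a+(b-a)*t+s[:,None]*nn
        v=cv2.remap(g,P[:,0].astype(np.float32)[None],P[:,1].astype(np.float32)[None],cv2.INTER_CUBIC)[0]
        k=np.argmax(sgn*np.gradient(v));
        if 0<k<len(s)-1: pts.append(onz("top",*P[k],z)[:2])
    L=cv2.fitLine(np.array(pts,np.float32),cv2.DIST_HUBER,0,.0005,.0001).ravel()
    return np.degrees(np.arctan2(L[1],L[0])),len(pts),L[2:]
if __name__=="__main__":
    print("plate up",edge((160,51),(700,153),-1,3)); print("plate lo",edge((130,253),(660,359),1,3))
    print("strap up",edge((130,116),(345,152),1,2.5,z=.042)); print("strap lo",edge((150,203),(340,234),-1,2.5,z=.042))
    print("bar L",edge((362,142),(350,262),-1,1.8,z=.084)); print("bar R",edge((389,142),(378,262),1,1.8,z=.084))
E
python3 ang.py
```

```text
plate up (np.float32(80.00494), 40, array([0.5641092 , 0.04194344], dtype=float32))
plate lo (np.float32(80.19601), 40, array([0.47457278, 0.0552327 ], dtype=float32))
strap up (np.float32(80.73206), 40, array([0.54311323, 0.09758279], dtype=float32))
strap lo (np.float32(80.062775), 40, array([0.5106807 , 0.09044883], dtype=float32))
bar L (np.float32(-4.8131604), 40, array([0.5179222 , 0.04575047], dtype=float32))
bar R (np.float32(-3.3499286), 40, array([0.52356434, 0.03736465], dtype=float32))
```

Request:
servo_tool(
  increments=[
    [[50,16,0],[0,0,0],0],
    [[105,32,0],[0,0,0],0],
    [[161,49,0],[0,0,0],0],
    [[161,49,-60],[0,0,0],0],
    [[161,49,-115],[0,0,0],0],
  ],
  grip_force=100,
)

```text
clock: 7.82
position: [0.5204, 0.0419, 0.1432]
orientation: [0.705, 0.06, 0.705, -0.06]
contact_force: [0.1, -0.0, 0.4]
opening: 0.0426
```

```bash
python3 st.py
```

```text
t 7.825 [0.5204 0.0419 0.1432] F [ 0.1 -0.   0.4] M [ 0.01 -0.   -0.04] op 0.0426 jawyaw 80.29 xdir [ 0.  0. -1.]
```

Request:
servo_tool(
  increments=[
    [[0,0,-50],[0,0,0],0],
    [[0,0,-81],[0,0,0],0],
    [[0,0,-83],[0,0,0],0.4],
    [[0,0,-83],[0,0,0],1],
    [[0,0,-83],[0,0,0],1],
  ],
)

```text
clock: 8.45
position: [0.5182, 0.0417, 0.0613]
orientation: [0.704, 0.06, 0.706, -0.06]
contact_force: [-3.3, 1.7, -17.3]
opening: 0.0143
```

Request:
servo_tool(
  increments=[
    [[0,0,0],[0,0,0],1],
    [[0,0,0],[0,0,0],1],
    [[0,0,0],[0,0,-0.02],1],
    [[0,0,0],[0,0,-0.05],1],
    [[0,0,0],[0,0,-0.05],1],
  ],
)

```text
clock: 9.07
position: [0.5182, 0.0417, 0.0613]
orientation: [0.702, 0.078, 0.704, -0.078]
contact_force: [-5.2, 2.0, -17.2]
opening: 0.014
```

```bash
python3 st.py
```

```text
t 9.075 [0.5182 0.0417 0.0613] F [ -5.2   2.  -17.2] M [0.3  0.9  0.06] op 0.014 jawyaw 77.37 xdir [-0.003  0.    -1.   ]
```

Request:
servo_tool(
  increments=[
    [[0,0,0],[0,0,0],0],
    [[0,0,0],[0,0,0],0],
    [[0,0,0],[0,0,0],0],
    [[0,0,40],[0,0,0],0],
    [[0,0,80],[0,0,0],0],
  ],
)

```text
clock: 9.7
position: [0.52, 0.0414, 0.1438]
orientation: [0.703, 0.078, 0.702, -0.078]
contact_force: [1.2, 0.2, 0.5]
opening: 0.0427
```

Request:
servo_tool(
  increments=[
    [[0,0,50],[0,0,0],1],
    [[-40,0,100],[0,0,0],1],
    [[-90,-20,120],[0,0,0],1],
    [[-140,-40,120],[0,0,0],1],
    [[-160,-50,120],[0,0,0],1],
  ],
)

```text
clock: 10.32
position: [0.3587, -0.0092, 0.2638]
orientation: [0.704, 0.078, 0.701, -0.078]
contact_force: [0.1, 0.3, -0.3]
opening: 0.0003
```

```bash
python3 - <<'E'
from h import *
f=lambda i:np.clip(255*(i/255.)**.6,0,255).astype(np.uint8)
a=np.mean([manip.capture("top") for _ in range(4)],0).astype(np.uint8)[195:255,225:315]
cv2.imwrite("pics/t5.png",f(cv2.resize(a,(800,533),interpolation=cv2.INTER_CUBIC))[:,:,::-1])
E
python3 st.py; python3 ang.py
```

```text
t 10.525 [ 0.3604 -0.0086  0.2631] F [0.2 0.1 0.7] M [ 0.05 -0.06 -0.06] op 0.0001 jawyaw 77.33 xdir [ 0.003 -0.    -1.   ]
plate up (np.float32(80.10436), 40, array([0.56039894, 0.02013323], dtype=float32))
plate lo (np.float32(80.26483), 40, array([0.47097665, 0.03380253], dtype=float32))
strap up (np.float32(80.73206), 40, array([0.54311323, 0.09758279], dtype=float32))
strap lo (np.float32(80.062775), 40, array([0.5106807 , 0.09044883], dtype=float32))
bar L (np.float32(-5.1808615), 39, array([0.5189746 , 0.04591554], dtype=float32))
bar R (np.float32(-6.0738463), 40, array([0.5172506 , 0.03771825], dtype=float32))
```

View pics/t5.png

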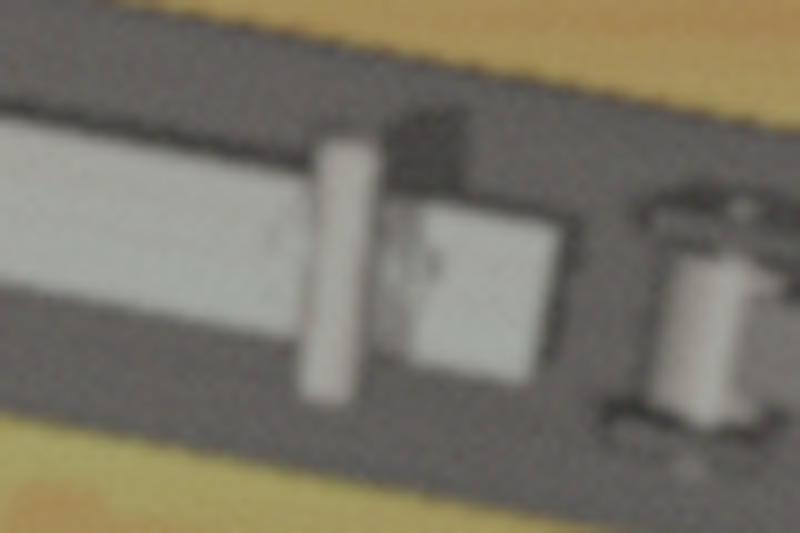

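```bash
python3 - <<'E'
from h import *
A=np.mean([manip.capture("top") for _ in range(10)],0);np.save("A.npy",A)
for r in (211,213,217,221,225,229,233,237,239):
    print(r,[tuple(int(round(x)) for x in A[r,c]) for c in range(256,272)])
E
```

```text
211 [(41, 40, 38), (46, 42, 40), (45, 42, 40), (42, 40, 39), (54, 51, 48), (73, 69, 64), (88, 84, 78), (93, 89, 82), (91, 87, 81), (87, 83, 76), (75, 72, 66), (55, 51, 48), (36, 35, 34), (30, 29, 28), (30, 30, 28), (31, 30, 29)]
213 [(39, 37, 36), (36, 35, 33), (32, 29, 29), (36, 34, 32), (62, 58, 53), (94, 90, 82), (116, 110, 101), (120, 117, 107), (121, 120, 110), (116, 114, 105), (102, 99, 91), (75, 70, 65), (43, 40, 37), (30, 28, 27), (30, 29, 28), (32, 30, 28)]
217 [(119, 121, 112), (116, 115, 107), (109, 106, 100), (97, 96, 90), (92, 88, 82), (103, 100, 92), (118, 115, 106), (120, 120, 110), (122, 122, 112), (110, 110, 102), (88, 86, 78), (61, 59, 54), (55, 52, 47), (51, 49, 46), (49, 46, 43), (46, 44, 41)]
221 [(112, 116, 106), (116, 118, 110), (114, 116, 109), (108, 112, 103), (103, 101, 93), (111, 109, 100), (120, 120, 110), (120, 122, 113), (118, 118, 109), (107, 105, 98), (84, 79, 73), (62, 60, 55), (64, 62, 59), (76, 72, 68), (78, 74, 68), (78, 76, 70)]
225 [(119, 125, 115), (117, 123, 114), (110, 113, 106), (99, 100, 92), (105, 104, 96), (117, 117, 108), (120, 121, 112),
[... 399 characters left out ...]
56), (64, 61, 56), (74, 70, 65), (97, 95, 87), (114, 114, 106), (122, 123, 114), (119, 118, 109), (116, 112, 103), (101, 96, 88), (75, 71, 66), (58, 56, 52), (62, 60, 56), (69, 65, 60), (74, 71, 66), (81, 79, 73), (96, 98, 90)]
237 [(48, 46, 44), (51, 50, 46), (72, 71, 64), (102, 102, 94), (117, 119, 111), (121, 120, 111), (118, 115, 106), (107, 104, 95), (86, 82, 76), (59, 57, 53), (47, 45, 42), (48, 46, 44), (50, 48, 45), (50, 49, 46), (50, 48, 45), (51, 48, 46)]
239 [(52, 49, 46), (51, 48, 46), (65, 62, 57), (85, 83, 77), (96, 94, 87), (101, 97, 90), (100, 96, 88), (93, 88, 82), (74, 71, 67), (54, 53, 48), (47, 45, 43), (48, 47, 44), (49, 48, 46), (49, 47, 45), (49, 48, 44), (50, 49, 46)]
```

```bash
python3 - <<'E'
from h import *
A=np.mean([manip.capture("scene") for _ in range(6)],0)[180:240,225:315];np.save("S.npy",A)
b=cv2.resize(A.astype(np.uint8),(800,533),interpolation=cv2.INTER_CUBIC)
cv2.imwrite("pics/s5.png",np.clip(255*(b/255.)**.6,0,255).astype(np.uint8)[:,:,::-1])
c=lambda col,r:onz("top",col,r,.084)[:2]
for a,b in((c(260.47,213),c(258.43,237)),(c(266.93,213),c(264.04,237))): print(np.degrees(np.arctan2(*(a-b)[::-1])))
E
```

```text
-3.721334983054897
-5.738733000762729
```

View pics/s5.png

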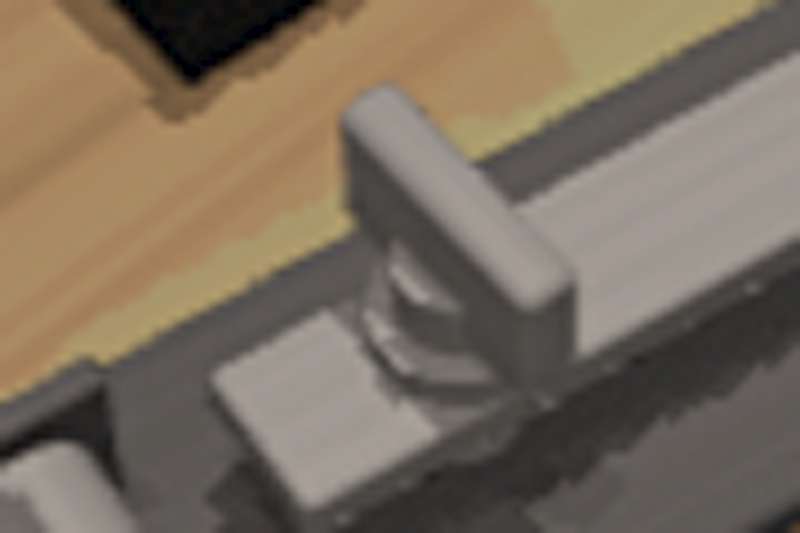

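```bash
python3 - <<'E'
from h import *
S=lambda x,y,z:onz("scene",225+(x+.5)/8.889-.5,180+(y+.5)/8.889-.5,z)[:2]
for a,b,z in(((345,125),(515,305),.084),((395,90),(578,275),.084),((212,380),(305,510),.042),((530,200),(780,67),.042),((580,355),(800,240),.042),((345,505),(575,362),.036)):
    p,q=S(*a,z),S(*b,z);print(p.round(4),q.round(4),np.degrees(np.arctan2(*(q-p)[::-1])))
E
```

```text
[0.4961 0.0381] [0.5397 0.0346] -4.597084905670734
[0.4966 0.0486] [0.5424 0.0456] -3.692478463739404
[0.4966 0.0061] [0.5256 0.0009] -10.196362164607349
[0.5066 0.069 ] [0.5161 0.1193] 79.30736998200253
[0.5348 0.0538] [0.5437 0.0965] 78.22821451881795
[0.5266 0.0084] [0.5325 0.0549] 82.76699330069971
```

Request:
servo_tool(
  increments=[
    [[50,16,0],[0,0,0.08],0],
    [[105,32,0],[0,0,0.145],0],
    [[159,50,0],[0,0,0.145],0],
    [[159,50,-60],[0,0,0.145],0],
    [[159,50,-115],[0,0,0.145],0],
  ],
  grip_force=120,
)

```text
clock: 12.35
position: [0.5194, 0.0419, 0.1453]
orientation: [0.707, 0.026, 0.707, -0.026]
contact_force: [-0.5, -0.0, -0.8]
opening: 0.043
```

```bash
python3 st.py
```

```text
t 12.35 [0.5194 0.0419 0.1453] F [-0.5 -0.  -0.8] M [ 0.01 -0.02 -0.03] op 0.043 jawyaw 85.73 xdir [ 0. -0. -1.]
```

Request:
servo_tool(
  increments=[
    [[0,0,-50],[0,0,0],0],
    [[0,0,-85],[0,0,0],0],
    [[0,0,-92],[0,0,0],0],
    [[0,0,-92],[0,0,0],0],
    [[0,0,-92],[0,0,0],1],
  ],
)

```text
clock: 12.98
position: [0.5203, 0.0415, 0.0572]
orientation: [0.708, 0.027, 0.705, -0.027]
contact_force: [0.5, -0.3, 0.5]
opening: 0.0259
```

Request:
servo_tool(
  increments=[
    [[0,0,0],[0,0,0],1],
    [[0,0,0],[0,0,0],1],
    [[0,0,0],[0,0,0],1],
    [[0,0,0],[0,0,0],1],
    [[0,0,0],[0,0,0],1],
  ],
)

```text
clock: 13.6
position: [0.5203, 0.0416, 0.0578]
orientation: [0.708, 0.027, 0.705, -0.026]
contact_force: [-2.9, -0.4, 8.0]
opening: 0.0152
```

```bash
python3 st.py
```

```text
t 13.6 [0.5203 0.0416 0.0578] F [-2.9 -0.4  8. ] M [ 0.08  0.46 -0.06] op 0.0152 jawyaw 85.69 xdir [ 0.004  0.    -1.   ]
```

Request:
servo_tool(
  increments=[
    [[0,0,0],[0,0,-0.02],1],
    [[0,0,0],[0,0,-0.04],1],
    [[0,0,0],[0,0,-0.06],1],
    [[0,0,0],[0,0,-0.08],1],
    [[0,0,0],[0,0,-0.1],1],
  ],
)

```text
clock: 14.22
position: [0.5204, 0.0414, 0.0578]
orientation: [0.706, 0.062, 0.703, -0.062]
contact_force: [-4.0, -0.5, 7.8]
opening: 0.0151
```

```bash
python3 st.py
```

```text
t 14.225 [0.5204 0.0414 0.0578] F [-4.  -0.5  7.8] M [-0.08  0.51  0.29] op 0.0151 jawyaw 79.95 xdir [ 0.004 -0.    -1.   ]
```

Request:
servo_tool(
  increments=[
    [[0,0,0],[0,0,0],0],
    [[0,0,0],[0,0,0],0],
    [[0,0,0],[0,0,0],0],
    [[0,0,40],[0,0,0],0],
    [[0,0,90],[0,0,0],0],
  ],
)

```text
clock: 14.85
position: [0.5171, 0.0415, 0.1445]
orientation: [0.703, 0.062, 0.706, -0.062]
contact_force: [0.5, 1.2, 0.8]
opening: 0.0429
```

Request:
servo_tool(
  increments=[
    [[0,0,50],[0,0,0],1],
    [[-40,0,100],[0,0,0],1],
    [[-90,-20,120],[0,0,0],1],
    [[-140,-40,120],[0,0,0],1],
    [[-160,-50,120],[0,0,0],1],
  ],
)

```text
clock: 15.48
position: [0.357, -0.009, 0.2655]
orientation: [0.705, 0.062, 0.704, -0.062]
contact_force: [-0.2, 0.5, -0.0]
opening: 0.0003
```

```bash
cat > bar.py <<'E'
from h import *
A=np.mean([manip.capture("top") for _ in range(8)],0).mean(2)
def ed(r):
    v=A[r,254:272];k=v[5:11].max();i=5+int(np.argmax(v[5:11]))
    l=next(j for j in range(i,0,-1) if v[j-1]<(k+v[2:5].min())/2);rr=next(j for j in range(i,17) if v[j+1]<(k+v[13:16].min())/2)
    hl=(k+v[2:5].min())/2;hr=(k+v[13:16].min())/2
    return 254+l-(v[l]-hl)/(v[l]-v[l-1]),254+rr+(v[rr]-hr)/(v[rr]-v[rr+1])
c=lambda col,r:onz("top",col,r,.084)[:2]
for s in (0,1):
    for r0,r1 in((212,237),(213,238),(213,237)):
        a,b=c(ed(r0)[s],r0),c(ed(r1)[s],r1);print("LR"[s],np.degrees(np.arctan2(*(a-b)[::-1])).round(2),end=" ")
S=np.mean([manip.capture("scene") for _ in range(4)],0)[180:240,225:315]
b=cv2.resize(S.astype(np.uint8),(800,533),interpolation=cv2.INTER_CUBIC)
cv2.imwrite("pics/s6.png",np.clip(255*(b/255.)**.6,0,255).astype(np.uint8)[:,:,::-1])
E
python3 st.py;python3 bar.py
```

```text
t 15.475 [ 0.357  -0.009   0.2655] F [-0.2  0.5 -0. ] M [ 0.01  0.   -0.02] op 0.0003 jawyaw 79.95 xdir [ 0.002 -0.    -1.   ]
L -7.9 L -8.05 L -8.41 R -9.02 R -9.48 R -9.8
```

View pics/s6.png

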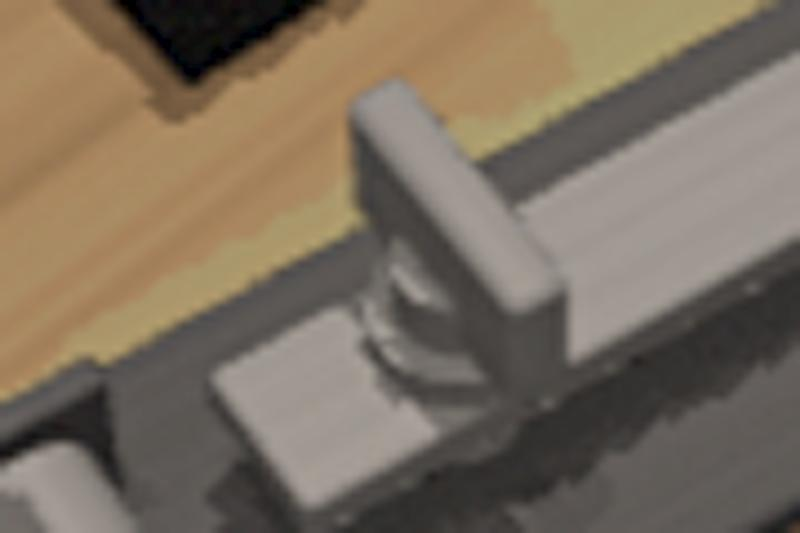

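```bash
python3 - <<'E'
from h import *
S=lambda x,y,z:onz("scene",225+(x+.5)/8.889-.5,180+(y+.5)/8.889-.5,z)[:2]
for a,b in(((352,118),(502,302)),((408,90),(568,272))):
    p,q=S(*a,.084),S(*b,.084);print(p.round(4),q.round(4),np.degrees(np.arctan2(*(q-p)[::-1])))
H=np.array([.5185,.0418])+.075*np.array([np.cos(np.radians(-99.9)),np.sin(np.radians(-99.9))]);print(H)
E
```

```text
[0.4959 0.0399] [0.5379 0.0335] -8.567454195608894
[0.498  0.0501] [0.5409 0.0449] -6.9550502865886035
[ 0.50560532 -0.0320832 ]
```

Request:
servo_tool(
  increments=[
    [[50,16,0],[0,0,0.02],0],
    [[105,32,0],[0,0,0.02],0],
    [[161,50,0],[0,0,0.02],0],
    [[161,50,-60],[0,0,0.02],0],
    [[161,50,-120],[0,0,0.02],0],
  ],
)

```text
clock: 16.7
position: [0.5208, 0.042, 0.1435]
orientation: [0.705, 0.054, 0.705, -0.054]
contact_force: [0.2, -0.1, -0.5]
opening: 0.0426
```

```bash
python3 st.py
```

```text
t 16.7 [0.5208 0.042  0.1435] F [ 0.2 -0.1 -0.5] M [-0.03  0.04  0.01] op 0.0426 jawyaw 81.16 xdir [ 0.001 -0.    -1.   ]
```

Request:
servo_tool(
  increments=[
    [[0,0,-50],[0,0,0],0],
    [[0,0,-82],[0,0,0],0],
    [[0,0,-87],[0,0,0],0],
    [[0,0,-87],[0,0,0],1],
    [[0,0,-87],[0,0,0],1],
  ],
)

```text
clock: 17.32
position: [0.5205, 0.0414, 0.0599]
orientation: [0.706, 0.055, 0.704, -0.055]
contact_force: [-2.0, -1.3, 1.9]
opening: 0.0146
```

Request:
servo_tool(
  increments=[
    [[0,0,0],[0,0,0],1],
    [[0,0,0],[0,0,0],1],
    [[0,0,0],[0,0,-0.015],1],
    [[0,0,0],[0,0,-0.03],1],
    [[0,0,0],[0,0,-0.047],1],
  ],
)

```text
clock: 17.95
position: [0.5206, 0.0413, 0.0599]
orientation: [0.704, 0.071, 0.703, -0.071]
contact_force: [-4.8, -1.2, 6.4]
opening: 0.0142
```

```bash
python3 st.py
```

```text
t 17.95 [0.5206 0.0413 0.0599] F [-4.8 -1.2  6.4] M [-0.23  0.77  0.33] op 0.0142 jawyaw 78.41 xdir [ 0.002 -0.    -1.   ]
```

Request:
servo_tool(
  increments=[
    [[0,0,0],[0,0,0],0],
    [[0,0,0],[0,0,0],0],
    [[0,0,0],[0,0,0],0],
    [[0,0,40],[0,0,0],0],
    [[0,0,90],[0,0,0],0],
  ],
)

```text
clock: 18.58
position: [0.5183, 0.0416, 0.1476]
orientation: [0.702, 0.071, 0.705, -0.071]
contact_force: [-0.3, -0.4, 0.3]
opening: 0.0429
```

Request:
servo_tool(
  increments=[
    [[0,0,50],[0,0,0],1],
    [[-40,-15,90],[0,0,0],1],
    [[-90,-40,90],[0,0,0],1],
    [[-140,-65,90],[0,0,0],1],
    [[-160,-75,90],[0,0,0],1],
  ],
)

```text
clock: 19.2
position: [0.3579, -0.0342, 0.2381]
orientation: [0.704, 0.071, 0.703, -0.072]
contact_force: [-0.2, -0.7, 0.0]
opening: -0.0001
```

```bash
python3 st.py; python3 bar.py
```

```text
t 19.2 [ 0.3579 -0.0342  0.2381] F [-0.2 -0.7  0. ] M [ 0.02 -0.02 -0.  ] op -0.0001 jawyaw 78.37 xdir [ 0.001 -0.001 -1.   ]
L -9.25 L -8.85 L -9.15 R -10.22 R -10.41 R -10.94
```

Request:
servo_tool(
  increments=[
    [[50,0,0],[0,0,0],1],
    [[100,2,0],[0,0,0],1],
    [[147,2,0],[0,0,0],1],
    [[147,2,-60],[0,0,0],1],
    [[147,2,-115],[0,0,0],1],
  ],
)

```text
clock: 20.42
position: [0.5074, -0.0313, 0.1213]
orientation: [0.704, 0.071, 0.703, -0.071]
contact_force: [0.4, -0.1, -0.3]
opening: -0.0003
```

Request:
servo_tool(
  increments=[
    [[0,0,0],[0,0,0],1],
    [[0,0,0],[0,0,0],1],
    [[0,0,0],[0,0,0],1],
    [[0,0,0],[0,0,0],1],
    [[0,0,0],[0,0,0],1],
  ],
)

```text
clock: 21.05
position: [0.5072, -0.0316, 0.1242]
orientation: [0.704, 0.071, 0.703, -0.071]
contact_force: [0.5, 0.9, 0.3]
opening: 0.0002
```

```bash
python3 - <<'E'
from h import *
s=manip.state();H=np.array([.5056,-.0321]);u=np.array([-.172,-.985])
print(s["position"],s["contact_force"])
for d,z in((20,115),(43,101),(58,84),(68,63),(72,41)):
    print(d,z,np.round(np.r_[H+u*d/1000,z/1000]*1000-s["position"]*1000,1))
b=np.hstack([manip.capture("scene")[150:300,170:370]]);cv2.imwrite("pics/s7.png",cv2.resize(b,(800,600))[:,:,::-1])
E
```

```text
[ 0.50722885 -0.03158491  0.12420008] [0.5270381  0.93658942 0.34605306]
20 115 [ -5.1 -20.2  -9.2]
43 101 [ -9.  -42.9 -23.2]
58 84 [-11.6 -57.6 -40.2]
68 63 [-13.3 -67.5 -61.2]
72 41 [-14.  -71.4 -83.2]
```

View pics/s7.png

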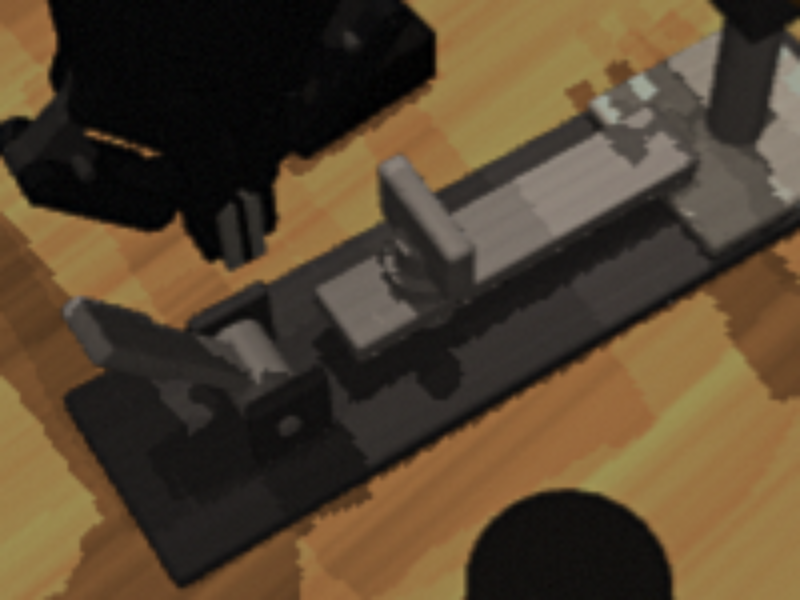

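The closed fingers sit above the hinge, on the nut side of the open lever, with no contact. Now I'll push along the arc.

Request:
servo_tool(
  increments=[
    [[-3,-14,-9],[0,0,0],1],
    [[-6,-27,-10],[0,0,0],1],
    [[-8,-39,-15],[0,0,0],1],
    [[-10,-50,-23],[0,0,0],1],
    [[-11,-57,-31],[0,0,0],1],
  ],
)

```text
clock: 21.72
position: [0.4954, -0.0894, 0.0914]
orientation: [0.703, 0.072, 0.703, -0.072]
contact_force: [-0.1, 1.3, 0.8]
opening: -0.0
```

```bash
python3 st.py
```

```text
t 21.725 [ 0.4954 -0.0894  0.0914] F [-0.1  1.3  0.8] M [ 0.02  0.05 -0.01] op -0.0 jawyaw 78.37 xdir [-0. -0. -1.]
```

Request:
servo_tool(
  increments=[
    [[-1,-7,-8],[0,0,0],1],
    [[-2,-13,-18],[0,0,0],1],
    [[-3,-17,-29],[0,0,0],1],
    [[-3,-19,-41],[0,0,0],1],
    [[-3,-20,-51],[0,0,0],1],
  ],
)

```text
clock: 22.35
position: [0.4939, -0.1101, 0.046]
orientation: [0.704, 0.07, 0.703, -0.072]
contact_force: [-25.7, 2.0, 54.3]
opening: -0.0002
```

```bash
python3 st.py
```

```text
t 22.35 [ 0.4939 -0.1101  0.046 ] F [-25.7   2.   54.3] M [ 0.16  4.55 -0.06] op -0.0002 jawyaw 78.46 xdir [ 0.001 -0.003 -1.   ]
```

Request:
servo_tool(
  increments=[
    [[0,0,2],[0,0,0],1],
    [[0,0,2],[0,0,0],1],
    [[0,0,2],[0,0,0],1],
    [[0,0,2],[0,0,0],1],
    [[0,0,2],[0,0,0],1],
  ],
)

```text
clock: 22.98
position: [0.4924, -0.1084, 0.0427]
orientation: [0.703, 0.071, 0.704, -0.071]
contact_force: [-1.2, 0.2, -0.0]
opening: 0.0001
```

```bash
python3 - <<'E'
from h import *
b=manip.capture("scene")[150:300,170:370];cv2.imwrite("pics/s8.png",np.clip(255*(cv2.resize(b,(800,600))/255.)**.6,0,255).astype(np.uint8)[:,:,::-1])
E
python3 st.py
```

```text
t 23.025 [ 0.4924 -0.1084  0.0428] F [-0.3 -0.2 -0.3] M [ 0.01 -0.    0.  ] op 0.0004 jawyaw 78.42 xdir [-0.  0. -1.]
```

View pics/s8.png

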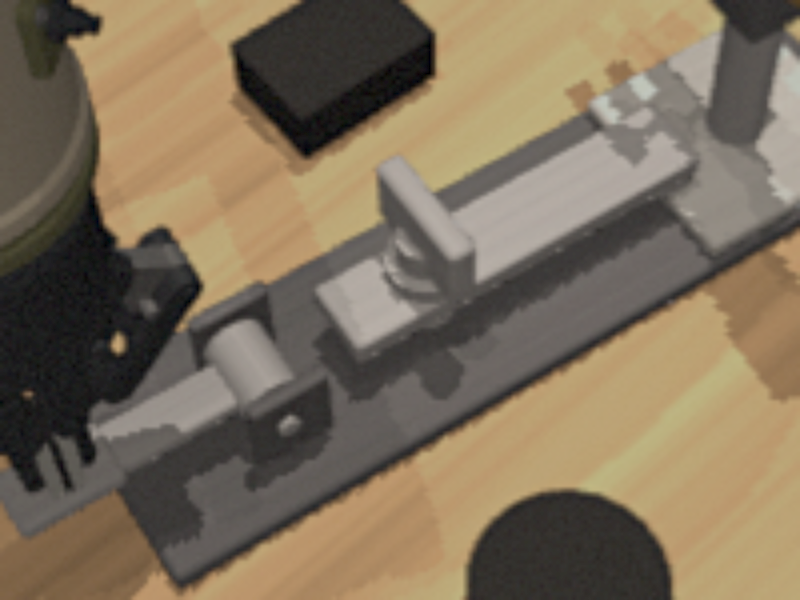

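The lever lies level with the fingers on its paddle. I'll give one firm check press, then lift off.

Request:
servo_tool(
  increments=[
    [[0,0,-1],[0,0,0],1],
    [[0,0,-2],[0,0,0],1],
    [[0,0,-3],[0,0,0],1],
    [[0,0,-3],[0,0,0],1],
    [[0,0,-3],[0,0,0],1],
  ],
)

```text
clock: 23.65
position: [0.4929, -0.1085, 0.0411]
orientation: [0.704, 0.071, 0.703, -0.071]
contact_force: [-5.7, 1.7, 10.8]
opening: 0.0002
```

```bash
python3 st.py
```

```text
t 23.65 [ 0.4929 -0.1085  0.0411] F [-5.7  1.7 10.8] M [0.24 0.84 0.03] op 0.0002 jawyaw 78.42 xdir [ 0. -0. -1.]
```

Request:
servo_tool(
  increments=[
    [[0,0,20],[0,0,0],1],
    [[0,0,70],[0,0,0],1],
    [[0,0,120],[0,0,0],1],
    [[-50,0,170],[0,0,0],1],
    [[-110,0,200],[0,0,0],1],
  ],
)

```text
clock: 24.28
position: [0.3933, -0.1087, 0.2364]
orientation: [0.704, 0.071, 0.703, -0.071]
contact_force: [0.0, -0.9, 0.1]
opening: 0.0002
```

```bash
python3 st.py; python3 bar.py; python3 - <<'E'
from h import *
a=manip.capture("top")[190:260,240:360];b=manip.capture("scene")[180:290,150:300]
v=np.vstack([cv2.resize(a,(600,350)),cv2.resize(b,(600,250))])
cv2.imwrite("pics/f.png",np.clip(255*(v/255.)**.6,0,255).astype(np.uint8)[:,:,::-1])
H=np.array([.5056,-.0321]);u=np.array([-.172,-.985])
print("end level, crop px",(proj("top",np.r_[H+u*.099,.041])-[240,190])*5)
E
```

```text
t 24.275 [ 0.3933 -0.1087  0.2364] F [ 0.  -0.9  0.1] M [ 0.04  0.02 -0.04] op 0.0002 jawyaw 78.46 xdir [ 0.002 -0.001 -1.   ]
L -8.0 L -7.82 L -8.23 R -8.81 R -9.33 R -9.35 end level, crop px [601.75275428 265.12011012]
```

```bash
python3 -c "
from bench import manip
print(manip.job_done())"
```

```text
the job is handed in; nothing more can be done
None
```

I turned the wing nut clockwise to square across the strap with the lever still open. Then I pressed the lever down to level, let go, lifted the arm clear and handed the job in at about 24.5 s.

**Nut:** My first two turns came up about 5° short because the nut did not fully follow the gripper. I re-gripped it twice more to correct that. The last check before pressing put the wings at about -9.8°, against -9.9° for square. The same check after shutting the lever read about -8.6°. Nothing had touched the nut in between, so I put the difference down to measurement noise of about 1°, perhaps from the arm's changed shadow, but I did not confirm that.

**Lever:** The main press peaked at 54 N upward on the fingers. A gentler second press met about 11 N with the fingertips at 41.1 mm, which matches the 41 mm height of the shut lever. A picture taken with the fingers still resting on the lever showed it level.

**Not checked:** The viewer had reached its limit of 12 pictures, so I could not look at the final state after letting go. After lifting, the force readings were near zero with nothing touching.

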